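# Lift out the draining-trough cover with the quarter-turn key

## Task

The strainer in the mould-draining trough needs cleaning, so take the cover off: lift the key with the cross-foot out of the tool rack, pass its foot lengthwise down through the slot in the cover and give it a quarter turn so that it locks underneath. Lift the cover out by the key and set it down gently, centred and square across the two wooden battens, and leave the key standing upright in it, still locked. Leave the other tool in the rack and do not disturb the stack of bowls and the white pot near by.

Things in the scene. Friction and masses are not known exactly. Their poses are not given: they have to be found in the camera images.
- key: Lifting key, 127 mm tall, 0.22 kg, hanging upright in the rack. On top a pale wooden bar handle 116 mm long (its y), 14 mm wide (x), 22 mm tall; the origin is the centre of the handle, where it is best gripped from above. Below it a 12 mm round stem with a round stop collar, 50 mm across and 6 mm thick, its underside 100 mm below the origin, and at the bottom the cross-foot. z is up.
- key_foot (a point): Centre of the top face of the key's flat steel cross-foot, 108 mm below the key's origin. The foot is 46 mm long (along the key's y, parallel to the handle), 14 mm wide and 8 mm thick, its underside 116 mm below the origin. 8 mm of bare stem lies between the collar and the foot.
- cock_key: The other tool in the rack, for the drain cock, not needed: same wooden bar handle (origin at its centre, handle along y), 12 mm stem, but a plain 22 mm square socket at the foot and no collar and no cross-foot.
- rack: Wooden rack fixed to the bench, 190 x 130 mm, origin mid underside. Two rails along its x, 78 mm apart inside: each tool's handle lies across them (along rack y) in 18 mm wide notches at x = -50 and +50 mm, notch floor at z 135 mm, teeth up to z 143 mm. The tools hang between the rails and are lifted straight up; either tool may be in either place.
- trough: Stainless mould-draining trough fixed to the bench, 280 (x) x 250 (y) x 80 mm high, origin mid underside. The cover lies flush in a 4 mm deep rebate in its top, with 2.5 mm of play all round. A brass drain cock stands out 52 mm from its +x end. Hollow below the cover, with a low strainer basket on its floor.
- cover: Loose perforated metal cover of the trough, about 0.5 kg, 200 (x) x 150 (y) x 4 mm; origin mid underside, 76 mm above the bench in the trough. The key locks in its middle slot when the handle lies along the cover's x: the foot then bears under the plate, with 4 mm of up and down play before the collar touches it, and the cover hangs level. Let go, the key stands upright on its collar.
- slot (a point): Middle of the lifting slot, at the cover's top face (4 mm above its origin). The slot goes right through: 58 mm long along the cover's y, 22 mm wide along its x.
- battens: Grey laminate board 260 (x) x 190 (y) x 12 mm fixed to the bench with two wooden battens on it, each 30 mm wide, 170 mm long along y, centred at x = -75 and +75 mm, tops 42 mm above the bench, 120 mm free between them for the key's foot. Origin mid underside. The cover goes here with its long side (x) along this x, so across both battens.
- batten_top (a point): Middle point between the two battens, at the height of their tops (42 mm above the bench): where the middle of the cover's underside belongs.
- bowls: Stack of three white bowls, 136 mm across, 87 mm tall; bystander, origin under its middle.
- planter: White straight pot without handle, 104 mm across, 88 mm tall; bystander.
Mind the look-alikes: they are no part of the job. There is more than one size of the key; the job needs the middle-sized. There is more than one size of the cover; the job needs the larger.

How it is judged:
By the outcome, as a careful person would: the job done as asked, in the order asked, and still so for the second after the job is handed in, with the robot touching nothing.
It also fails if it takes over 59 s, if anything falls off the work surface, if the arm or the gripper's body presses on something with over 40 N, if the wrist force passes 120 N, or if a joint passes its speed limit or range.

## Robot

A 7-joint arm with a two-finger parallel gripper is mounted at the origin on the work surface. World frame = base frame: x ahead of the robot, y to its left, z up, the work surface at z = 0. Lengths are in m, angles in degrees, forces in N, time in s.
With the tool pointing down it reaches from about 0.425 to 0.875 m from the base axis. Payload 4.7 kg.
Tool frame: the origin (TCP) lies at the very end of the fingers, on their centre line; the grasp point (between the pads) lies env.hold_point_z behind it (env.hold_point_z is the distance from the TCP to the grasp point, in m); z points along the fingers, y is the line along which they close (so a half turn about z gives the same grasp; the last joint's range is limited). The gripper opens to 87 mm and grips with 3 to 60 N. Pads are 19 mm wide; open, the fingers measure 117 mm over their backs; the gripper's body (75 mm by 190 mm) begins 51 mm behind the grasp point.
Start: joints at [-73.734, 18.392, -4.016, 83.108, 1.295, 78.541, -3.26], TCP at [0.173, 0.626, 0.223] pointing down, gripper open.
Joint ranges: [-163.93, 163.93], [-17.29, 119.83], [-79.2, 71.16], [3.27, 140.29], [-89.18, 269.18], [5.43, 117.66], [-154.24, 154.24]. Speed limits (degrees/s): [147.25, 147.25, 180, 180, 180, 180, 180].

## Interface

Orientations are given as [roll, pitch, yaw] about the fixed x, y, z axes, in that order (R = Rz(yaw) Ry(pitch) Rx(roll)).
In Python, from cell import env gives the robot as it stands.
- The arm moves only by the shell command python3 -m jog 'ROWS' [FORCE]. ROWS is JSON, a list of rows, each an object with "dp": the shift along the tool's x, y, z in cm, a list of three; "twist": the turn about the tool's z in degrees; "fingers": the opening, from 0 (shut) to 1 (fully open). A call has 1 to 8 rows; each row is the pose to reach, as a shift and turn from the pose commanded when the call began, along the tool's axes at that moment; what a row does not reach only later rows make up. A row lasts 1/8 s, in which the tool goes at most 62.5 mm and 10.7 degrees, less where a joint would pass 70% of its speed; a pose out of reach is approached as far as the arm can. A call with a gripper value outside its range is refused whole. The fingers move at their own pace and stop on an object; FORCE is the grip in N (left out, the last holds). Time passes only in rows, so rows that repeat a pose let the fingers close. It gives the time, the measured TCP pose, the force, the opening and the grip force at its end, in the units of the state.
- env.get_obs(): the state, without advancing time (a new reading comes with each control period).
- env.read_camera(name): name is "scene" or "top" or "wrist"; returns a dict with "pixels" (480x640x3 uint8, blue, green, red), "depth" (480x640 float32, m along the optical axis (not along the pixel's ray), 0 where there is no reading), "fx", "fy", "cx", "cy" (pixels), "k1" (the pictures are not rectified: a ray, as slopes to the right and down, at radius r is drawn at 1 + k1 r^2 times it, then the intrinsics apply), "rvec" (rotation vector, rad) and "tvec" (3), from world to camera coordinates, as OpenCV has them. Camera axes: x right, y down, z forward; pixel columns grow to the right and rows downward; lengths in m; the calibration is good to about 2 mm. A picture is of the moment at which its call begins.
- env.sign_off(): hands the job in; it is judged then, once.
The state is a dict: "time_s": time; "qpos": joint angles; "joint_velocities": joint speeds; "effort": joint torques, N m; "tool_pos": TCP position; "tool_rot": TCP orientation; "force": force on the tool from outside, world axes, zero at the start; "wrist_torque": the same for the moment, N m; "grip_width": finger opening in m; "grasp_force": force on a finger pad.
Only numpy, scipy, OpenCV 4.12 (cv2) and the standard library are available. Lean on these libraries where they do the work, as an engineer would, in place of code of your own. Each camera call takes 0.05 s, during which the arm holds its last target. There are 200 camera calls.

## Working session

There is one attempt and no reset: what is moved stays moved. The work goes in short steps, Python scripts to look and compute and a shell command to move; the robot and the scene stay as the last step left them, time stands still between calls to the robot, and variables do not carry over. Pictures are saved under pics/ and viewed, at most 10 in all, crops included, and the job is handed in when it is done.

```bash
ls; mkdir -p pics
cat > h.py <<'E'
from cell import env
import numpy as np, cv2
from scipy.spatial.transform import Rotation as R
def cam(n):
    c=env.read_camera(n); c['R']=cv2.Rodrigues(np.array(c['rvec'],float))[0]; c['t']=np.array(c['tvec'],float).ravel(); return c
def cloud(c):
    v,u=np.mgrid[0:480,0:640]
    K=np.array([[c['fx'],0,c['cx']],[0,c['fy'],c['cy']],[0,0,1]],float)
    d=np.array([c['k1'],0,0,0,0],float)
    p=np.stack([u.ravel(),v.ravel()],1).astype(np.float64)[:,None]
    n=cv2.undistortPoints(p,K,d)[:,0]
    z=c['depth'].ravel().astype(float)
    P=np.c_[n*z[:,None],z]
    W=(P-c['t'])@c['R']
    W[z==0]=np.nan
    return W.reshape(480,640,3)
def save(n,img): cv2.imwrite('pics/'+n+'.png',img)
E
python3 - <<'E'
from h import *
o=env.get_obs(); print({k:np.round(o[k],3) for k in o}, env.hold_point_z)
for n in ('scene','top'):
    c=cam(n); save(n,c['pixels']); np.savez('/tmp/'+n,W=cloud(c),img=c['pixels'])
    print(n,c['k1'],-c['R'].T@c['t'])
E
```

```text
pics
{'time_s': np.float64(0.0), 'qpos': array([-73.734,  18.44 ,  -4.013,  83.175,   1.297,  78.542,  -3.261]), 'joint_velocities': array([-0.002, -0.039, -0.012,  0.065,  0.021,  0.057,  0.01 ]), 'effort': array([ 0.0000e+00, -4.9129e+01, -4.0400e-01, -3.1252e+01, -6.4000e-02,
        4.4000e-02,  0.0000e+00]), 'tool_pos': array([0.173, 0.626, 0.221]), 'tool_rot': array([-1.79889e+02,  8.00000e-03,  1.64541e+02]), 'force': array([0.639, 0.481, 0.52 ]), 'wrist_torque': array([-0.02 , -0.016,  0.005]), 'grasp_force': np.float64(0.0), 'grip_width': np.float64(0.087)} 0.0187
scene -0.04070073923087984 [ 1.35152477 -0.13432845  0.67606419]
top -0.06819916216262409 [0.44398062 0.05251756 1.119737  ]
```

View pics/scene.png

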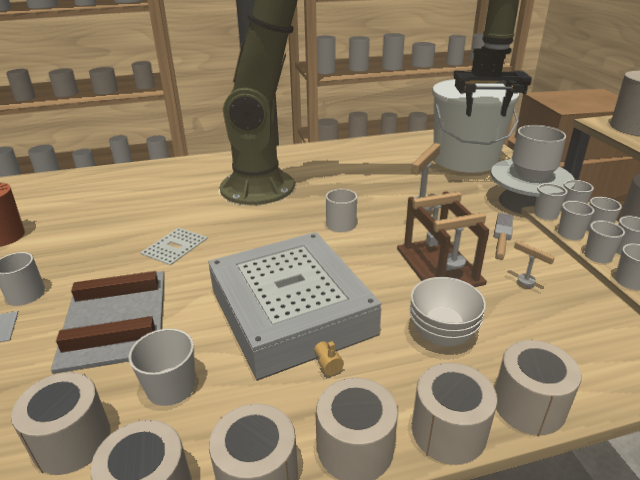

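View pics/top.png

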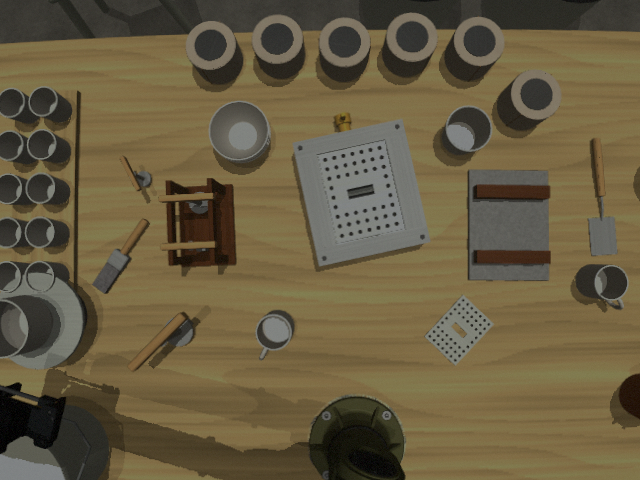

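Candidates for the key in the top view are the rack tools at (187,197) and (187,245), a small key standing at (137,172), and a large key at (165,340). The cover candidates are the one in the trough (360,190) and a small plate at (460,328). The job wants the middle-sized key, which is in the rack, and the trough cover. Next, a close crop of the rack and measurements.

Run:
```python
from h import *
S=np.load('/tmp/scene.npz');T=np.load('/tmp/top.npz')
a=cv2.resize(S['img'][130:300,380:560],None,fx=2.2,fy=2.2,interpolation=3)
b=cv2.resize(T['img'][150:280,110:250],None,fx=2.8,fy=2.8,interpolation=3)
h=max(a.shape[0],b.shape[0]); 
f=lambda x:cv2.copyMakeBorder(x,0,h-x.shape[0],0,0,0)
save('rack',np.hstack([f(a),f(b)]))
def rect(W,m,nm):
    P=W[m]; r=cv2.minAreaRect((P[:,:2]*1000).astype(np.float32)); print(nm,m.sum(),'c',np.round(r[0],1),'size',np.round(r[1],1),'ang',round(r[2],1),'z',np.round(np.percentile(P[:,2],[5,50,95])*1000,1))
W=T['W'];u=np.mgrid[0:480,0:640][1];v=np.mgrid[0:480,0:640][0]
def box(u0,u1,v0,v1,z0,z1): return (u>=u0)&(u<u1)&(v>=v0)&(v<v1)&(W[...,2]>z0)&(W[...,2]<z1)
rect(W,box(150,225,185,215,.146,.2),'handleA')
rect(W,box(150,225,225,260,.146,.2),'handleB')
rect(W,box(115,200,300,380,.1,.3),'bigkey')
rect(W,box(110,155,150,195,.05,.3),'smallkey')
rect(W,box(280,440,115,280,.07,.09),'trough')
rect(W,box(460,560,160,290,.034,.05),'battens')
rect(W,box(460,560,160,220,.034,.05),'batten1')
rect(W,box(460,560,230,290,.034,.05),'batten2')
rect(W,box(460,560,160,290,.006,.05),'board')
rect(W,box(200,275,95,172,.03,.12),'bowls')
rect(W,box(440,495,100,160,.03,.12),'pot')
rect(W,box(420,500,285,370,.003,.05),'smallcover')
# lower discs within rack
for n,bx in (('A',(165,225,180,222)),('B',(165,225,225,265))):
    m=box(*bx,.015,.12); print(n,m.sum(), np.histogram(W[...,2][m],bins=np.arange(.015,.125,.01)))
# slot: dark pixels low depth
m=box(340,380,178,202,-.05,.07);rect(W,m,'slot')
```

```text
handleA 400 c [572.4 352.5] size [ 25.7 114.2] ang 2.9 z [151.  155.7 158.9]
handleB 395 c [474.7 350. ] size [ 55.5 116.2] ang 7.1 z [151.8 156.  158.9]
bigkey 873 c [271.8 411.2] size [ 26.8 161.1] ang 43.1 z [148.3 171.  174.5]
smallkey 253 c [630.1 499.7] size [85.  12.7] ang 29.9 z [71.4 92.  96. ]
trough 14073 c [583.2 -12. ] size [281.9 251.5] ang 11.6 z [76.2 79.5 82.7]
battens 1933 c [ 510.9 -364.1] size [173.8 181.7] ang 88.9 z [38.1 41.5 44.8]
batten1 979 c [ 586.5 -365.5] size [173.8  30.8] ang 89.1 z [38.  41.5 44.9]
batten2 954 c [ 435.5 -361.7] size [172.1  29.7] ang 89.3 z [38.2 41.4 44.6]
board 8832 c [ 511.5 -375.7] size [220.4 301.2] ang 88.1 z [ 8.4 12.4 43. ]
bowls 3031 c [722.6 256.9] size [135.  132.7] ang 43.7 z [35.1 55.1 86.7]
pot 1032 c [ 719.9 -252.5] size [103.4 102.6] ang 23.1 z [34.6 67.9 88.7]
smallcover 975 c [ 271.6 -245.1] size [186.6 196.9] ang 89.2 z [3.1 4.  6.2]
A 520 (array([ 60,  20,  17, 200,  33,  27,  32,  28,  28,  27]), array([0.015, 0.025, 0.035, 0.045, 0.055, 0.065, 0.075, 0.085, 0.095,
       0.105, 0.115]))
B 296 (array([55, 17, 14, 22, 44, 18, 22, 19, 21, 26]), array([0.015, 0.025, 0.035, 0.045, 0.055, 0.065, 0.075, 0.085, 0.095,
       0.105, 0.115]))
slot 253 c [592.2 -15.2] size [23.  61.6] ang 10.8 z [ 3.6  7.8 11.8]
```

View pics/rack.png

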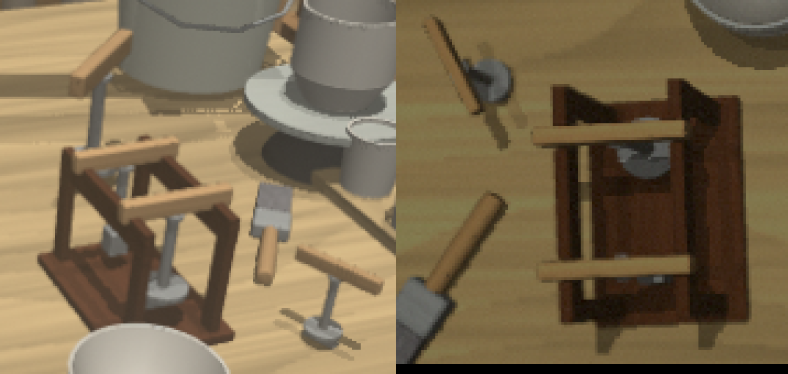

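The rack crop shows the tool at right (top-view (187,197)) has the round collar, with a wide disc at z≈50 mm. The far one (187,245) has only a square socket, so A is the key. The start move only needs its angle and the slot position refined.

Run:
```python
from h import *
T=np.load('/tmp/top.npz');W=T['W'];img=T['img'].astype(int)
v,u=np.mgrid[0:480,0:640]
def pca(m,nm):
    P=W[m][:,:2]*1000; 
    r=cv2.minAreaRect(P.astype(np.float32)); 
    c=P.mean(0); d=np.linalg.svd(P-c,full_matrices=False)[2][0]
    print(nm,m.sum(),np.round(c,1),'axis deg',round(np.degrees(np.arctan2(d[1],d[0]))%180,2),'rect',np.round(r[0],1),np.round(r[1],1),round(r[2],1))
pale=(img.sum(2)>300)&(W[...,2]>.146)&(W[...,2]<.165)
pca(pale&(u>150)&(u<225)&(v>185)&(v<208),'A'); pca(pale&(u>150)&(u<225)&(v>232)&(v<258),'B')
for nm,a,b in(('bat1',160,220),('bat2',230,290)):
    pca((W[...,2]>.034)&(W[...,2]<.05)&(u>460)&(u<560)&(v>a)&(v<b),nm)
# slot & cover at z=80 by ray/plane
c=cam('top');K=np.array([[c['fx'],0,c['cx']],[0,c['fy'],c['cy']],[0,0,1]]);D=np.array([c['k1'],0,0,0,0])
def onplane(p,z):
    n=cv2.undistortPoints(np.array(p,float)[:,None],K,D)[:,0]; d=np.c_[n,np.ones(len(n))]@c['R']; C=-c['R'].T@c['t']; return C+d*((z-C[2])/d[:,2])[:,None]
g=img.sum(2)
hol=((W[...,2]<.07)|(g<250))&(u>305)&(u<415)&(v>135)&(v<250)
n,L,st,ce=cv2.connectedComponentsWithStats(hol.astype(np.uint8))
sel=[i for i in range(1,n) if st[i,4]>8]
for i in sel:
    if st[i,4]>80:
        p=np.argwhere(L==i)[:,::-1]; r=cv2.minAreaRect((onplane(p,.08)[:,:2]*1000).astype(np.float32)); print('slot',st[i],np.round(r[0],1),np.round(r[1],1),round(r[2],1))
s=np.array([ce[i] for i in sel if 8<st[i,4]<60]); q=onplane(s,.08)*1000; r=cv2.minAreaRect(q[:,:2].astype(np.float32)); print('holes',len(s),np.round(r[0],1),np.round(r[1],1),round(r[2],1))
save('slot',cv2.resize(T['img'][110:275,285:435],None,fx=3.5,fy=3.5,interpolation=3))
```

```text
A 103 [569.3 344.6] axis deg 91.3 rect [567.4 353.5] [  8.6 109.9] 2.2
B 95 [469.7 339.4] axis deg 91.54 rect [469.7 349.6] [  6.6 109.3] 0.5
bat1 979 [ 585.6 -361.1] axis deg 88.41 rect [ 586.5 -365.5] [173.8  30.8] 89.1
bat2 954 [ 435.2 -357.7] axis deg 89.47 rect [ 435.5 -361.7] [172.1  29.7] 89.3
slot [407 136   8  36 161] [ 666.  -123.7] [15.5 78.2] 88.7
slot [347 184  28  15 266] [583. -11.] [21.9 58.5] 11.4
slot [306 206   9  44 208] [504.8  99.8] [17.5 94.6] 89.4
holes 50 [582.5 -11.9] [297.6 136.3] 16.3
```

View pics/slot.png

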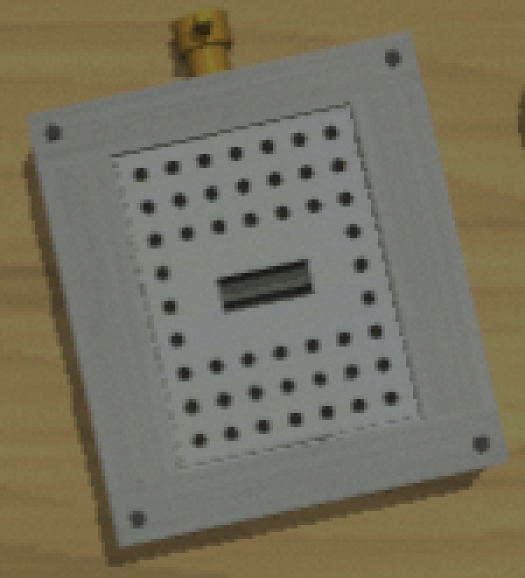

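```bash
python3 -m jog '[{"dp":[-5.7,-2,-2],"twist":9,"fingers":1},{"dp":[-11.4,-3.9,-2],"twist":18,"fingers":1},{"dp":[-17.1,-5.9,-2],"twist":27,"fingers":1},{"dp":[-22.8,-7.8,-2],"twist":36,"fingers":1},{"dp":[-28.5,-9.8,-2],"twist":46,"fingers":1},{"dp":[-34.2,-11.8,-2],"twist":55,"fingers":1},{"dp":[-39.9,-13.7,-2],"twist":64,"fingers":1},{"dp":[-45.6,-15.7,-2],"twist":73,"fingers":1}]'
```

```text
time_s: 1.15
tool_pos: [0.5721, 0.3526, 0.2424]
tool_rot: [-180.0, -0.0, 91.3]
force: [0.5, 1.4, 0.9]
grip_width: 0.0867
grasp_force: 0.0
```

Run:
```python
from h import *
c=cam('wrist');W=cloud(c);save('w1',c['pixels'])
m=(W[...,2]>.15)&(W[...,2]<.165)&(abs(W[...,0]-.572)<.03)&(abs(W[...,1]-.352)<.08)
P=W[m]*1000;r=cv2.minAreaRect(P[:,:2].astype(np.float32));d=np.linalg.svd(P[:,:2]-P[:,:2].mean(0),full_matrices=False)[2][0]
print(m.sum(),np.round(P.mean(0),1),np.round(r[0],1),r[1],r[2],np.degrees(np.arctan2(d[1],d[0]))%180)
```

```text
2457 [564.9 362.6 156.2] [564.9 359.9] (14.007203102111816, 103.6209487915039) 2.244661808013916 92.29592072317703
```

View pics/w1.png

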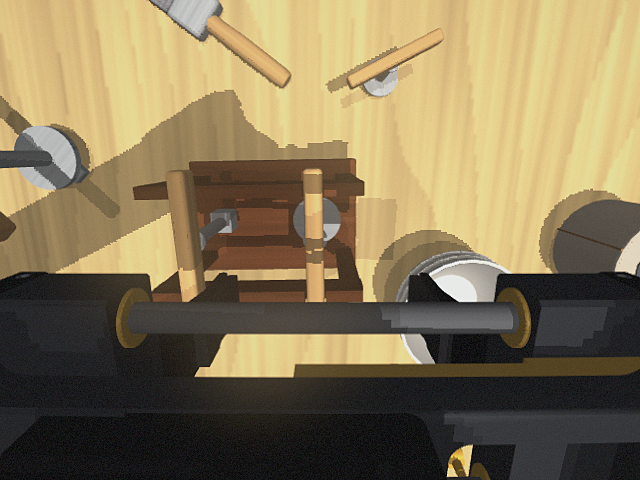

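The wrist view shows the key (disc collar under handle, pixel (313,220)) right of the socket tool (180,220). Its centre is about (566, 353.5) mm, yaw 2.2°. Descend and close lightly.

```bash
python3 -m jog '[{"dp":[0.1,-0.6,3],"twist":-0.9,"fingers":1},{"dp":[0.1,-0.6,6],"twist":-0.9,"fingers":1},{"dp":[0.1,-0.6,9],"twist":-0.9,"fingers":1},{"dp":[0.1,-0.6,11.4],"twist":-0.9,"fingers":1},{"dp":[0.1,-0.6,11.4],"twist":-0.9,"fingers":1}]' && python3 -m jog '[{"dp":[0,0,0],"twist":0,"fingers":0},{"dp":[0,0,0],"twist":0,"fingers":0},{"dp":[0,0,0],"twist":0,"fingers":0},{"dp":[0,0,0],"twist":0,"fingers":0},{"dp":[0,0,0],"twist":0,"fingers":0},{"dp":[0,0,0],"twist":0,"fingers":0}]' 8
```

```text
time_s: 1.82
tool_pos: [0.5631, 0.3537, 0.1259]
tool_rot: [-179.8, 0.2, 92.5]
force: [-0.7, 0.1, 0.2]
grip_width: 0.0872
grasp_force: 0.0
time_s: 2.58
tool_pos: [0.5649, 0.3544, 0.1286]
tool_rot: [180.0, -0.0, 92.4]
force: [-0.2, -0.4, 0.4]
grip_width: 0.0348
grasp_force: 0.0
```

```bash
python3 -m jog '[{"dp":[0,0,0],"twist":0,"fingers":0},{"dp":[0,0,0],"twist":0,"fingers":0},{"dp":[0,0,0],"twist":0,"fingers":0},{"dp":[0,0,0],"twist":0,"fingers":0},{"dp":[0,0,0],"twist":0,"fingers":0},{"dp":[0,0,0],"twist":0,"fingers":0}]' 8
```

```text
time_s: 3.32
tool_pos: [0.565, 0.3545, 0.1286]
tool_rot: [180.0, -0.0, 92.4]
force: [0.5, 0.8, 0.0]
grip_width: 0.0142
grasp_force: 8.0
```

```bash
python3 -m jog '[{"dp":[0,0,0],"twist":0,"fingers":0},{"dp":[0,0,0],"twist":0,"fingers":0},{"dp":[0,0,-2],"twist":0,"fingers":0},{"dp":[0,0,-5],"twist":0,"fingers":0},{"dp":[0,0,-8],"twist":0,"fingers":0},{"dp":[0,0,-11],"twist":0,"fingers":0},{"dp":[0,0,-14],"twist":0,"fingers":0},{"dp":[0,0,-14],"twist":0,"fingers":0}]' 45
python3 - <<'E'
from h import *
o=env.get_obs();p=np.array(o['tool_pos']);y=np.radians(o['tool_rot'][2])
d=(np.array([.583,-.011])-p[:2])*100
print(o['force'],d@[np.cos(y),np.sin(y)],d@[np.sin(y),-np.cos(y)],o['tool_rot'],p)
E
```

```text
time_s: 4.32
tool_pos: [0.5661, 0.3551, 0.2725]
tool_rot: [179.7, -0.2, 92.4]
force: [0.8, -0.4, -2.3]
grip_width: 0.0136
grasp_force: 45.0
[ 0.76380545 -0.39005525 -2.3359304 ] -36.64774061632892 0.12540617472086746 [179.70734859  -0.20201635  92.43930263] [0.56614943 0.35509196 0.27251987]
```

```bash
python3 -m jog '[{"dp":[-5,0,0],"twist":-1,"fingers":0},{"dp":[-11,0.1,0],"twist":-3,"fingers":0},{"dp":[-17,0.1,0],"twist":-5,"fingers":0},{"dp":[-23,0.2,0],"twist":-6,"fingers":0},{"dp":[-29,0.2,0],"twist":-7,"fingers":0},{"dp":[-34,0.3,0],"twist":-8,"fingers":0},{"dp":[-36.6,0.3,0],"twist":-9.1,"fingers":0},{"dp":[-36.6,0.3,0],"twist":-9.1,"fingers":0}]'; python3 -m jog '[{"dp":[0,0,2],"twist":0,"fingers":0},{"dp":[0,0,4.5],"twist":0,"fingers":0},{"dp":[0,0,4.5],"twist":0,"fingers":0},{"dp":[0,0,4.5],"twist":0,"fingers":0}]'
python3 - <<'E'
from h import *
T=cam('top');S=cam('scene');w=cam('wrist');np.savez('/tmp/b',T=cloud(T),S=cloud(S),w=cloud(w))
a=cv2.resize(S['pixels'][150:330,210:390],(400,400),interpolation=3);b=cv2.resize(w['pixels'],(400,300))
save('pre',np.hstack([a,cv2.copyMakeBorder(b,0,100,0,0,0)]))
E
```

```text
time_s: 5.32
tool_pos: [0.5825, -0.0146, 0.2676]
tool_rot: [-179.9, 0.0, 101.2]
force: [-0.1, 0.9, -2.9]
grip_width: 0.0135
grasp_force: 45.0
time_s: 5.82
tool_pos: [0.5837, -0.0101, 0.224]
tool_rot: [180.0, -0.0, 101.6]
force: [0.9, 0.0, -1.9]
grip_width: 0.0133
grasp_force: 45.0
```

View pics/pre.png

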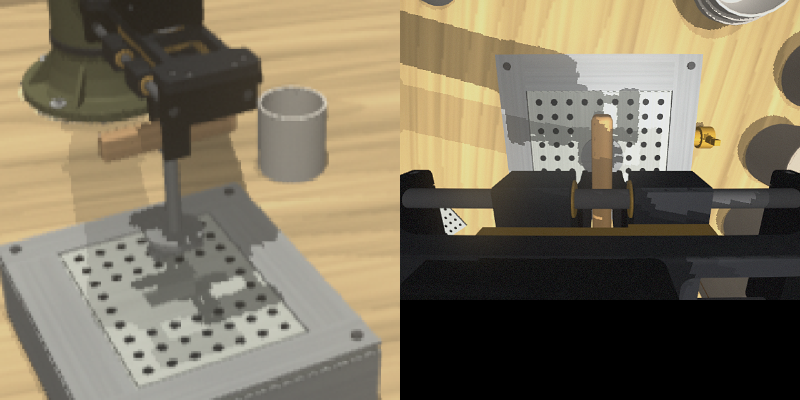

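Run:
```python
from h import *
B=np.load('/tmp/b.npz')
for n in 'TSw':
    W=B[n];m=(W[...,2]>.138)&(W[...,2]<.156)&(np.hypot(W[...,0]-.583,W[...,1]+.011)<.04);P=W[m]*1000
    if len(P)>20:
        c,r=cv2.minEnclosingCircle(P[:,:2].astype(np.float32));print(n,len(P),np.round(c,1),round(r,1),np.percentile(P[:,2],[5,50,95]).round(1))
    m=(W[...,2]>.110)&(W[...,2]<.138)&(np.hypot(W[...,0]-.583,W[...,1]+.011)<.04);P=W[m]*1000
    if len(P)>8: print(' foot',len(P),P.mean(0).round(1),cv2.minAreaRect(P[:,:2].astype(np.float32)))
    m=(abs(W[...,2]-.250)<.006)&(np.hypot(W[...,0]-.583,W[...,1]+.011)<.08);P=W[m]*1000
    if len(P)>20:
        r=cv2.minAreaRect(P[:,:2].astype(np.float32));print(' handle',len(P),r)
W=B['w'];m=(W[...,2]>.244)&(W[...,2]<.258)&(W[...,1]>.01)&(np.hypot(W[...,0]-.583,W[...,1]+.011)<.08);P=W[m]*1000
r=cv2.minAreaRect(P[:,:2].astype(np.float32));print('wrist handle end',len(P),r,P[:,1].max())
```

```text
handle 90 ((575.4754028320312, 35.9328727722168), (13.906336784362793, 21.361230850219727), 12.537322998046875)
S 356 [585.8 -11.7] 27.3 [142.5 147.3 150.8]
 foot 54 [591.4 -20.5 129.9] ((587.2001953125, -12.655288696289062), (13.29518985748291, 44.216758728027344), 12.836830139160156)
 handle 319 ((587.27880859375, -12.45132064819336), (33.117061614990234, 113.41534423828125), 1.657505989074707)
w 1363 [584.7 -11.1] 25.1 [146.5 147.7 148.8]
 handle 5341 ((582.11669921875, 5.7060394287109375), (80.8603515625, 32.84075164794922), 88.7005844116211)
wrist handle end 2983 ((576.4203491210938, 27.235198974609375), (13.967918395996094, 37.49533462524414), 11.720818519592285) 46.27430173867437
```

```bash
python3 -m jog '[{"dp":[0,-0.1,1.5],"twist":0,"fingers":0},{"dp":[0,-0.1,3],"twist":0,"fingers":0},{"dp":[0,-0.1,4],"twist":0,"fingers":0},{"dp":[0,-0.1,4.4],"twist":0,"fingers":0},{"dp":[0,-0.1,4.8],"twist":0,"fingers":0},{"dp":[0,-0.1,5],"twist":0,"fingers":0},{"dp":[0,-0.1,5],"twist":0,"fingers":0}]'
```

```text
time_s: 6.85
tool_pos: [0.5826, -0.0113, 0.1737]
tool_rot: [180.0, -0.0, 101.5]
force: [-0.1, 0.3, -3.0]
grip_width: 0.0136
grasp_force: 45.0
```

```bash
python3 -m jog '[{"dp":[0,0,0.3],"twist":0,"fingers":0},{"dp":[0,0,0.6],"twist":0,"fingers":0},{"dp":[0,0,0.9],"twist":0,"fingers":0},{"dp":[0,0,0.9],"twist":0,"fingers":0},{"dp":[0,0,0.9],"twist":0,"fingers":0}]'
python3 - <<'E'
from h import *
for n in('wrist','scene'):
    W=cloud(cam(n));Q=W.reshape(-1,3);d=np.hypot(Q[:,0]-.583,Q[:,1]+.011)
    col=Q[(d<.026)&(d>.012)&(Q[:,2]>.084)&(Q[:,2]<.094)];cov=Q[(d<.05)&(d>.032)&(Q[:,2]>.074)&(Q[:,2]<.084)]
    print(n,len(col),np.median(col[:,2]) if len(col) else 0,len(cov),np.median(cov[:,2]))
E
```

```text
time_s: 7.48
tool_pos: [0.5826, -0.0113, 0.1646]
tool_rot: [180.0, -0.0, 101.5]
force: [-0.0, -0.3, -3.4]
grip_width: 0.0135
grasp_force: 45.0
wrist 1355 0.08760455320573558 4951 0.07957739882220691
scene 233 0.08761491663112356 691 0.07957793126760307
```

Collar underside is 2 mm above the plate, so the foot is mid-play. Quarter turn.

```bash
python3 -m jog '[{"dp":[0,0,0],"twist":8,"fingers":0},{"dp":[0,0,0],"twist":17,"fingers":0},{"dp":[0,0,0],"twist":26,"fingers":0},{"dp":[0,0,0],"twist":35,"fingers":0},{"dp":[0,0,0],"twist":44,"fingers":0},{"dp":[0,0,0],"twist":53,"fingers":0},{"dp":[0,0,0],"twist":62,"fingers":0},{"dp":[0,0,0],"twist":70,"fingers":0}]' && python3 -m jog '[{"dp":[0,0,0],"twist":8,"fingers":0},{"dp":[0,0,0],"twist":15,"fingers":0},{"dp":[0,0,0],"twist":20,"fingers":0},{"dp":[0,0,0],"twist":20,"fingers":0},{"dp":[0,0,0],"twist":20,"fingers":0}]'
```

```text
time_s: 8.57
tool_pos: [0.5826, -0.0112, 0.1647]
tool_rot: [180.0, -0.0, 31.3]
force: [0.2, 0.1, -2.6]
grip_width: 0.0136
grasp_force: 45.0
time_s: 9.2
tool_pos: [0.5826, -0.0111, 0.1647]
tool_rot: [-180.0, -0.0, 11.6]
force: [-0.3, 0.5, -2.6]
grip_width: 0.0136
grasp_force: 45.0
```

```bash
python3 -m jog '[{"dp":[0,0,-0.1],"twist":0,"fingers":0},{"dp":[0,0,-0.2],"twist":0,"fingers":0},{"dp":[0,0,-0.4],"twist":0,"fingers":0},{"dp":[0,0,-0.7],"twist":0,"fingers":0},{"dp":[0,0,-1.0],"twist":0,"fingers":0},{"dp":[0,0,-1.4],"twist":0,"fingers":0},{"dp":[0,0,-1.8],"twist":0,"fingers":0},{"dp":[0,0,-1.8],"twist":0,"fingers":0}]' 55
```

```text
time_s: 10.2
tool_pos: [0.5829, -0.0113, 0.1831]
tool_rot: [180.0, -0.1, 11.5]
force: [-0.9, -0.5, -7.3]
grip_width: 0.0133
grasp_force: 55.0
```

```bash
python3 -m jog '[{"dp":[0,0,-1],"twist":0,"fingers":0},{"dp":[0,0,-2.5],"twist":0,"fingers":0},{"dp":[0,0,-4],"twist":0,"fingers":0},{"dp":[0,0,-5],"twist":0,"fingers":0},{"dp":[0,0,-5],"twist":0,"fingers":0},{"dp":[0,0,-5],"twist":0,"fingers":0}]'
python3 - <<'E'
from h import *
for n in('top','scene','wrist'):
    W=cloud(cam(n));Q=W.reshape(-1,3)*1000
    m=(Q[:,2]>122)&(Q[:,2]<152)&(np.hypot(Q[:,0]-583,Q[:,1]+11)<130);P=Q[m]
    if len(P)<50: print(n,len(P));continue
    r=cv2.minAreaRect(P[:,:2].astype(np.float32))
    A=np.c_[P[:,:2]-[583,-11],np.ones(len(P))];s=np.linalg.lstsq(A,P[:,2],rcond=None)[0]
    print(n,len(P),r,np.percentile(P[:,2],[5,50,95]).round(1),'slope deg',np.degrees(s[:2]).round(2))
print(env.get_obs()['tool_pos'],env.get_obs()['tool_rot'])
T=np.load('/tmp/top.npz');W=T['W']*1000;v,u=np.mgrid[0:480,0:640]
B=[]
for a,b in((160,220),(230,290)):
    m=(W[...,2]>38.5)&(W[...,2]<46)&(u>460)&(u<560)&(v>a)&(v<b);r=cv2.minAreaRect(W[m][:,:2].astype(np.float32));print(r);B.append(r[0])
m=(W[...,2]>9)&(W[...,2]<15)&(u>462)&(u<555)&(v>162)&(v<288);print('board',cv2.minAreaRect(W[m][:,:2].astype(np.float32)))
E
```

```text
time_s: 10.95
tool_pos: [0.5821, -0.0112, 0.2321]
tool_rot: [-180.0, 0.0, 11.5]
force: [-0.4, -0.2, -7.8]
grip_width: 0.0136
grasp_force: 55.0
top 743 ((573.1275634765625, 52.11711883544922), (205.68267822265625, 52.184261322021484), 0.36299648880958557) [142.4 145.  148.1] slope deg [-0.12  0.6 ]
scene 4501 ((580.607177734375, -12.245796203613281), (206.84617614746094, 152.3927001953125), 12.01877498626709) [143.1 144.8 146.5] slope deg [-0.18 -0.01]
wrist 29546 ((581.4220581054688, -11.405479431152344), (200.65731811523438, 150.29737854003906), 11.804719924926758) [143.5 144.7 145.8] slope deg [-0.08 -0.1 ]
[ 0.58210685 -0.01119916  0.23189605] [-1.79993559e+02  6.80808022e-02  1.15437079e+01]
((586.460693359375, -365.0791015625), (172.91629028320312, 30.615020751953125), 89.21049499511719)
((435.4833068847656, -361.4307861328125), (171.5333709716797, 29.619983673095703), 89.23641204833984)
board ((511.7874450683594, -363.2559814453125), (193.2530517578125, 259.0348815917969), 88.89413452148438)
```

Cover hangs level on the key, centred under the tool. Carry it to the battens.

```bash
python3 -m jog '[{"dp":[-0.6,1.5,0],"twist":0.6,"fingers":0},{"dp":[-1.7,4,0],"twist":1.6,"fingers":0},{"dp":[-2.9,7,0],"twist":2.7,"fingers":0},{"dp":[-4.2,10,0],"twist":3.9,"fingers":0},{"dp":[-5.5,13,0],"twist":5,"fingers":0},{"dp":[-6.7,16,0],"twist":6.2,"fingers":0},{"dp":[-8,19,0],"twist":7.4,"fingers":0},{"dp":[-9.2,22,0],"twist":8.6,"fingers":0}]' && python3 -m jog '[{"dp":[0,0,0],"twist":0,"fingers":0}]'
python3 - <<'E'
from h import *
o=env.get_obs();print(o['tool_pos'],o['tool_rot'],o['force'])
y=np.radians(o['tool_rot'][2]);d=(np.array([.5121,-.3631])-o['tool_pos'][:2])*100
print(d@[np.cos(y),np.sin(y)],d@[np.sin(y),-np.cos(y)])
E
```

```text
time_s: 12.1
tool_pos: [0.5343, -0.2491, 0.2329]
tool_rot: [180.0, 0.0, 2.7]
force: [0.5, -0.0, -6.9]
grip_width: 0.0131
grasp_force: 55.0
time_s: 12.22
tool_pos: [0.5327, -0.2529, 0.2332]
tool_rot: [179.8, 0.1, 2.3]
force: [0.5, -0.5, -8.0]
grip_width: 0.0135
grasp_force: 55.0
[ 0.53267934 -0.25292011  0.23316906] [1.79751078e+02 6.31707970e-02 2.34290896e+00] [ 0.53904665 -0.52706662 -7.99952575]
-2.5066304365994547 10.924649826318474
```

```bash
python3 -m jog '[{"dp":[-0.6,2.5,0],"twist":1,"fingers":0},{"dp":[-1.2,5,0],"twist":2,"fingers":0},{"dp":[-1.7,7.5,0],"twist":3,"fingers":0},{"dp":[-2.2,9.5,1],"twist":4,"fingers":0},{"dp":[-2.5,10.9,2.5],"twist":4,"fingers":0},{"dp":[-2.5,10.9,4],"twist":4,"fingers":0},{"dp":[-2.5,10.9,5],"twist":4,"fingers":0},{"dp":[-2.5,10.9,5],"twist":4,"fingers":0}]' && python3 -m jog '[{"dp":[0,0,0],"twist":0,"fingers":0},{"dp":[0,0,0],"twist":0,"fingers":0}]'
python3 - <<'E'
from h import *
o=env.get_obs();print(o['tool_pos'],o['tool_rot'],o['force'])
for n in('scene','wrist','top'):
    c=cam(n);W=cloud(c)*1000;Q=W.reshape(-1,3)
    if n!='top': save('bat_'+n,c['pixels'])
    near=np.hypot(Q[:,0]-511,Q[:,1]+363)<135
    for nm,a,b in(('cover',85,104),('board',8,16),('bat',38,46)):
        P=Q[near&(Q[:,2]>a)&(Q[:,2]<b)]
        if nm=='bat':
            for s in(P[P[:,0]>511],P[P[:,0]<511]):
                if len(s)>30:print(n,nm,len(s),np.round(np.hstack([*cv2.minAreaRect(s[:,:2].astype(np.float32))]),1),s.min(0).round(1),s.max(0).round(1))
        elif len(P)>50: print(n,nm,len(P),np.round(np.hstack([*cv2.minAreaRect(P[:,:2].astype(np.float32))]),2),np.median(P[:,2]))
E
```

```text
time_s: 13.22
tool_pos: [0.5171, -0.3534, 0.1811]
tool_rot: [-179.9, 0.1, -0.9]
force: [-0.7, 0.7, -7.8]
grip_width: 0.0135
grasp_force: 55.0
time_s: 13.48
tool_pos: [0.5176, -0.3553, 0.1833]
tool_rot: [180.0, -0.1, -1.0]
force: [-0.2, 0.4, -8.2]
grip_width: 0.0133
grasp_force: 55.0
[ 0.51760256 -0.3552883   0.18328303] [ 1.79976181e+02 -7.09022794e-02 -1.01588307e+00] [-0.21837907  0.36095899 -8.23160154]
scene cover 4664 [ 516.12 -358.28  151.76  206.7    88.81] 95.6920663101723
scene board 2358 [ 524.65 -364.14  190.69  234.96   88.71] 11.100687429465271
scene bat 1074 [ 585.1 -365.9  170.    34.8   88.2] [ 567.4 -450.6   38. ] [ 604.9 -280.7   44.9]
scene bat 107 [ 436.1 -343.6  131.2   33.3   89.2] [ 420.2 -409.3   38.1] [ 453.7 -278.2   43.6]
wrist cover 29426 [ 516.49 -357.54  150.71  200.54   88.98] 96.16597221638793
wrist board 2065 [ 559.52 -363.96  135.83  160.45   89.1 ] 11.428718996718553
top cover 4057 [ 516.97 -357.01  153.1   200.3    88.83] 96.02465124880477
top board 2028 [ 511.07 -361.36  187.04  257.46   89.91] 11.570759301963331
top bat 128 [ 587.1 -289.5   20.4   30.7   87. ] [ 572.  -299.9   38.1] [ 602.5 -278.5   46. ]
top bat 114 [ 436.5 -286.1   21.    29.6   89.2] [ 421.6 -296.8   38.2] [ 451.3 -275.6   45.3]
```

```bash
python3 -m jog '[{"dp":[-0.3,0.3,1],"twist":0,"fingers":0},{"dp":[-0.6,0.6,2],"twist":0,"fingers":0},{"dp":[-0.6,0.6,3],"twist":0,"fingers":0},{"dp":[-0.6,0.6,3.8],"twist":0,"fingers":0},{"dp":[-0.6,0.6,4.3],"twist":0,"fingers":0},{"dp":[-0.6,0.6,4.3],"twist":0,"fingers":0},{"dp":[-0.6,0.6,4.3],"twist":0,"fingers":0},{"dp":[-0.6,0.6,4.3],"twist":0,"fingers":0}]'
python3 - <<'E'
from h import *
o=env.get_obs();print(o['tool_pos'],o['tool_rot'],o['force'])
for n in('scene','wrist','top'):
    c=cam(n);W=cloud(c)*1000;Q=W.reshape(-1,3)
    near=np.hypot(Q[:,0]-511,Q[:,1]+363)<135
    m=near&(Q[:,2]>48)&(Q[:,2]<60);P=Q[m]
    print(n,len(P),np.round(np.hstack([*cv2.minAreaRect(P[:,:2].astype(np.float32))]),2),np.median(P[:,2]))
E
```

```text
time_s: 14.62
tool_pos: [0.5112, -0.3614, 0.14]
tool_rot: [180.0, -0.0, -1.0]
force: [-0.1, -0.0, -8.3]
grip_width: 0.0133
grasp_force: 55.0
[ 0.51123985 -0.36139167  0.13999509] [ 1.79983909e+02 -4.76793034e-02 -1.04973891e+00] [-0.12106232 -0.01735229 -8.30009038]
scene 4524 [ 509.84 -364.71  152.48  206.63   88.52] 52.34916570551995
wrist 29385 [ 509.8  -363.54  150.42  201.17   88.87] 52.86724844426716
top 3768 [ 511.66 -362.85  153.23  200.04   89.09] 52.86434796224243
```

```bash
python3 -m jog '[{"dp":[0,0,0.2],"twist":0,"fingers":0},{"dp":[0,0,0.4],"twist":0,"fingers":0},{"dp":[0,0,0.55],"twist":0,"fingers":0},{"dp":[0,0,0.65],"twist":0,"fingers":0},{"dp":[0,0,0.75],"twist":0,"fingers":0},{"dp":[0,0,0.85],"twist":0,"fingers":0},{"dp":[0,0,0.95],"twist":0,"fingers":0},{"dp":[0,0,0.95],"twist":0,"fingers":0}]'
python3 - <<'E'
from h import *
for n in('scene','wrist','top'):
    W=cloud(cam(n))*1000;Q=W.reshape(-1,3)
    near=np.hypot(Q[:,0]-511,Q[:,1]+363)<135
    P=Q[near&(Q[:,2]>42.5)&(Q[:,2]<50)]
    d=np.hypot(Q[:,0]-511.2,Q[:,1]+362.5);c=Q[(d<24)&(d>12)&(Q[:,2]>49)&(Q[:,2]<65)]
    print(n,len(P),np.round(np.hstack([*cv2.minAreaRect(P[:,:2].astype(np.float32))]),2),np.median(P[:,2]),len(c),np.median(c[:,2]) if len(c) else 0)
E
```

```text
time_s: 15.78
tool_pos: [0.5112, -0.3614, 0.1304]
tool_rot: [180.0, -0.0, -1.1]
force: [0.5, -1.2, -2.1]
grip_width: 0.0136
grasp_force: 55.0
scene 4403 [ 509.85 -362.51  166.17  205.97   88.11] 45.0053293264495 199 52.461722508332635
wrist 29758 [ 510.52 -363.67  168.08  199.06   88.9 ] 45.517701747144415 1138 53.22821722399574
top 3498 [ 511.92 -362.45  169.1   201.02   89.  ] 45.62527545158849 0 0
```

Cover rests on the battens, with the collar 1.6 mm above it. Lower that last bit, then open.

```bash
python3 -m jog '[{"dp":[0,0,0.05],"twist":0,"fingers":0},{"dp":[0,0,0.1],"twist":0,"fingers":0},{"dp":[0,0,0.15],"twist":0,"fingers":0},{"dp":[0,0,0.15],"twist":0,"fingers":0},{"dp":[0,0,0.15],"twist":0,"fingers":0}]'
```

```text
time_s: 16.55
tool_pos: [0.5109, -0.3613, 0.1286]
tool_rot: [180.0, -0.0, -1.1]
force: [0.2, 1.0, -3.0]
grip_width: 0.0134
grasp_force: 55.0
```

```bash
python3 -m jog '[{"dp":[0,0,0],"twist":0,"fingers":0.2},{"dp":[0,0,0],"twist":0,"fingers":0.3},{"dp":[0,0,0],"twist":0,"fingers":0.45},{"dp":[0,0,0],"twist":0,"fingers":0.6},{"dp":[0,0,0],"twist":0,"fingers":0.6},{"dp":[0,0,0],"twist":0,"fingers":0.6},{"dp":[0,0,0],"twist":0,"fingers":0.6},{"dp":[0,0,0],"twist":0,"fingers":0.6}]' 5
```

```text
time_s: 17.55
tool_pos: [0.5109, -0.3612, 0.1285]
tool_rot: [-180.0, -0.0, -1.1]
force: [0.4, 0.2, -0.4]
grip_width: 0.052
grasp_force: 0.0
```

```bash
python3 -m jog '[{"dp":[0,0,-1],"twist":0,"fingers":0.6},{"dp":[0,0,-3],"twist":0,"fingers":0.6},{"dp":[0,0,-6],"twist":0,"fingers":0.6},{"dp":[0,0,-10],"twist":0,"fingers":0.6},{"dp":[0,0,-14],"twist":0,"fingers":0.6},{"dp":[0,-4,-14],"twist":0,"fingers":0.6},{"dp":[0,-9,-14],"twist":0,"fingers":0.6},{"dp":[0,-14,-14],"twist":0,"fingers":0.6}]'; python3 -m jog '[{"dp":[0,-5,0],"twist":0,"fingers":0.6},{"dp":[0,-9,0],"twist":0,"fingers":0.6},{"dp":[0,-9,0],"twist":0,"fingers":0.6},{"dp":[0,-9,0],"twist":0,"fingers":0.6}]'
python3 - <<'E'
from h import *
for n in('top','scene'):
    c=cam(n);W=cloud(c)*1000;Q=W.reshape(-1,3)
    near=(abs(Q[:,0]-511)<115)&(abs(Q[:,1]+363)<74)
    P=Q[near&(Q[:,2]>42.5)&(Q[:,2]<49)]
    H=Q[near&(Q[:,2]>150-9)&(Q[:,2]<165)]
    print(n,np.round(np.hstack([*cv2.minAreaRect(P[:,:2].astype(np.float32))]),2),'handle',np.round(np.hstack([*cv2.minAreaRect(H[:,:2].astype(np.float32))]),2),np.percentile(H[:,2],95))
    save('fin_'+n,c['pixels'])
a=cv2.imread('pics/fin_scene.png');b=cv2.imread('pics/fin_top.png')
save('fin',np.hstack([cv2.resize(a[180:400,30:350],(400,275)),cv2.resize(b[80:300,100:580],(400,275))]))
E
```

```text
time_s: 18.55
tool_pos: [0.5136, -0.2206, 0.2702]
tool_rot: [180.0, -0.1, -1.1]
force: [0.2, 0.1, 0.4]
grip_width: 0.0523
grasp_force: 0.0
time_s: 19.05
tool_pos: [0.5153, -0.1325, 0.2697]
tool_rot: [180.0, -0.1, -1.1]
force: [0.2, 0.5, 0.0]
grip_width: 0.0521
grasp_force: 0.0Traceback (most recent call last):
  File "<stdin>", line 7, in <module>
    return _quantile_unchecked(
        a, q, axis, out, overwrite_input, method, keepdims, weights)
    return _ureduce(a,
                    func=_quantile_ureduce_func,
    ...<5 lines>...
                    overwrite_input=overwrite_input,
                    method=method)
    r = func(a, **kwargs)
    result = _quantile(arr,
                       quantiles=q,
    ...<2 lines>...
                       out=out,
                       weights=wgt)
    slices_having_nans = np.isnan(arr[-1, ...])
                                  ~~~^^^^^^^^^
IndexError: index -1 is out of bounds for axis 0 with size 0
```

Run:
```python
from h import *
im=[]
for n in('top','scene'):
    c=cam(n);W=cloud(c)*1000;Q=W.reshape(-1,3)
    near=(abs(Q[:,0]-511)<115)&(abs(Q[:,1]+363)<74)
    P=Q[near&(Q[:,2]>42.5)&(Q[:,2]<49)];H=Q[near&(Q[:,2]>60)&(Q[:,2]<190)]
    for X in(P,H): 
        if len(X)>20: print(n,len(X),np.round(np.hstack([*cv2.minAreaRect(X[:,:2].astype(np.float32))]),2),np.percentile(X[:,2],[5,50,95]))
    im.append(c['pixels'])
save('fin2',np.hstack([cv2.resize(im[1][180:400,30:350],(400,275)),cv2.resize(im[0][80:300,260:580],(400,275))]))
```

```text
scene 4275 [ 510.06 -363.01  147.81  206.48   89.92] [43.21352654 45.00109892 47.00973787]
scene 671 [ 512.06 -359.76   17.66  117.52   88.68] [ 71.38661963 148.01021675 157.2963342 ]
```

View pics/fin2.png

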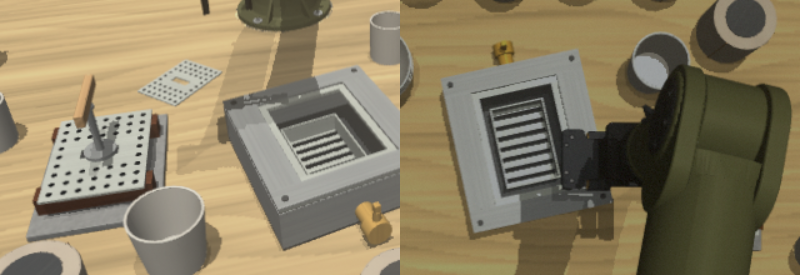

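The view shows the cover square on both battens with the key upright in it, around (95,130). The trough is open, and the pot and the rest are untouched. The arm only hides the top view, so I'm handing in.

```bash
python3 -c "
from cell import env
print(env.sign_off())"
```

```text
the job is handed in; nothing more can be done
None
```

The job is handed in at about 19 s: the cover sits centred and square on the two battens to within about 1 mm, with the key upright and locked in it; I never moved near the cock key, bowls or pot.

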